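# Pin the carrier arm of a vacuum casting stand and hold the flask on its gasket

## Task

Get the vacuum casting stand ready to pull a vacuum: first take the loose lock pin out of the wooden tool block and drop it fully home through the carrier arm into the lug below, so that the arm cannot swing, and let go of it. Then set the collared steel casting flask upright, foot down, into the sprung ring on the arm and press it down against the springs until its foot is firmly on the rubber gasket. Finish while still holding the flask pressed down like that, and leave the other things on the bench alone.

Things in the scene. Friction and masses are not known exactly. Their poses are not given: they have to be found in the camera images.
- stand: bench vacuum casting stand, fixed: dark cast foot 108 (x) by 226 (y) by 12 mm. Origin: centre of underside, z up. Along its y: round vacuum table (72 mm across) at +70 mm, arm's pivot post at -18, square lock lug (36 mm, 64 mm high) at -80. Gauge (61 mm high) at x -34, y +30; stop bracket (79 mm high) beside the lug at x -23, y -68
- lock_hole (a point): mouth of the 13 mm lock hole in the tail of the carrier arm, on the arm's top face, 78 mm above the bench (point fixed to the stand; the arm's hole is over it when joint carrier_arm is 0). The hole goes through the 12 mm arm and, 2 mm below it, 46 mm down into the lug
- carrier_arm (a joint): swing of the flat aluminium carrier arm about its vertical post, rad: 0 = against its stop, ring over the vacuum table and the lock holes in line; grows counterclockwise seen from above, up to 1.2. Starts within 0.015 of the stop; turns easily until pinned. Arm plate 12 mm thick, its top 78 mm above the bench
- ring_centre (a point): centre of the sprung steel ring on the end of the arm, at the ring's top face (103 mm above the bench when nothing presses it). Ring 80 mm outside, 51 mm bore, 9 mm thick, on three springs above the arm; it only moves straight up and down with respect to the arm
- cradle_ring (a joint): how far the ring is pressed down, m: 0 free, 0.015 hard stop. The springs push up with 4.5 N at 0 and 0.35 N more per mm, so they carry the flask without sinking. With the flask in the ring its foot reaches the gasket at about 0.011
- gasket: black rubber gasket ring on the vacuum table, 64 mm outside, 20 mm bore, 6 mm thick; origin at the centre of its underside, 34 mm above the bench, so its top is at 40 mm. It gives 1 mm per 3 N and bottoms after 4 mm
- flask: round steel casting flask, 46 mm across, 87 mm tall, with a collar 64 mm across from 52 to 57 mm above its foot; full of set white investment with a sprue funnel on top; 0.24 to 0.32 kg. Starts upright on the bench. Origin: centre of its chamfered foot, z up. The collar comes to rest on the sprung ring. Grip the 46 mm tube above the collar
- flask_collar (a point): centre of the underside of the flask's collar, 52 mm above its foot
- lock_pin: loose steel lock pin, 60 g: shank 10 mm across, 42 mm long, tapered tip; shoulder 18 mm across, 4 mm thick; ribbed round knob 20 mm across, 12 to 36 mm above the origin. Origin: on the axis at the underside of the shoulder (which rests on the arm when home), z up. Starts upright in the tool block, shoulder on its top
- tool_block: wooden tool block 44 mm (x) by 130 mm (y) by 50 mm tall, fixed; origin centre of underside. The pin stands at y = -38 mm of it; two short steel punches (up to 26 mm above the block) stand at y = +22 and y = +46 mm
- bench_vise: blue bench vise, fixed between the two work areas, 125 mm high; origin under its middle; it reaches about 95 mm towards the robot, 75 mm away from it and 50 mm to either side. Another obstacle: a wooden cabinet 0.22 m high covers the bench beyond x = 0.63 where y is above 0.10 (world)
- loupe: the small jeweller's loupe (27x58x20 mm), a bystander on the bench; origin centre of its underside
- dapping_block: the 50 mm brass dapping cube, a bystander on the bench; origin centre of its underside
- ring_clamp: the wooden ring clamp (118x31x23 mm), a bystander on the bench; origin centre of its underside
- white_tub: the small round white lidded tub (64 mm across, 46 mm tall), a bystander on the bench; origin centre of its underside
Not all that is in view belongs to the job. Of the things that look like the flask, the larger one is meant.

How it is judged:
By the outcome, as a careful person would: the job done as asked, in the order asked, and still so for the second after the job is handed in, while the arm keeps its last pose, push and grip.
It also fails if it takes over 61 s, if anything falls off the work surface, if the arm or the gripper's body presses on something with over 40 N, if the wrist force passes 120 N, or if a joint passes its speed limit or range.

## Robot

A 6-joint arm with a two-finger parallel gripper is mounted at the origin on a cart in front of the work surface, level with it; the furniture and walls round the work are solid. World frame = base frame: x ahead of the robot, y to its left, z up, the work surface at z = 0. Lengths are in m, angles in rad, forces in N, time in s.
With the tool pointing down it reaches from about 0.275 to 0.825 m from the base axis. Payload 4.9 kg.
Tool frame: the origin (TCP) lies between the finger pads; the fingertips stand 14 mm ahead of it and the grasp point (between the pads) lies 5 mm behind it; z points along the fingers, y is the line along which they close (so a half turn about z gives the same grasp; the last joint's range is limited). The gripper opens to 85 mm and grips with 20 to 120 N. Pads are 22 mm wide; open, the fingers measure 114 mm over their backs; the gripper's body (76 mm by 85 mm) begins 54 mm behind the grasp point. The pads swing forward as they close: fully open they stand 13 mm farther back than shut.
Start: joints at [-1.248, 0.326, -0.193, 1.052, 0, 1.437], TCP at [0.243, -0.494, 0.245] pointing down, gripper open.
Joint ranges: [-2.65, 2.65], [-0.97, 1.79], [-1.3, 1.35], [-1.93, 2.1], [-1.47, 1.37], [-3.14, 3.14]. Speed limits (rad/s): [2.57, 2.57, 3.14, 3.14, 3.14, 3.14].

## Interface

Orientations are given as a unit quaternion [x, y, z, w].
In Python, from plant import robot gives the robot as it stands.
- The arm moves only by the tool drive_tool, never from a script. Its argument "steps" is a list of rows, each a list of 7 numbers: the shift along the world's x, y, z in mm, then the turn, a rotation vector about the world's x, y, z in rad, then the finger opening in mm, from 0 to 85.4. A call has exactly 5 rows; each row shifts and turns the commanded pose from where the row before left it; what a row does not reach is not made up. A row lasts 1/10 s, in which the tool goes at most 50 mm and 8.59 degrees, less where a joint would pass 70% of its speed; a pose out of reach is approached as far as the arm can. A call is refused whole if a number of a shift passes 50 or a number of a turn 0.15, either way. A call with a gripper value outside its range is refused whole. The fingers move at their own pace and stop on an object; the grip force is fixed at half the most. Time passes only in rows, so rows that do not move let the fingers close, or fill a call up. It gives the time, the measured TCP pose, the force, the opening and the grip force at its end, in the units of the state.
- robot.get_obs(): the state, without advancing time (a new reading comes with each control period).
- robot.read_camera(name): name is "scene" or "top" or "wrist"; returns a dict with "img" (420x560x3 uint8, red, green, blue), "camera_matrix" (3x3 intrinsics, pixels), "pose" (4x4, takes a point from camera to world coordinates); the wrist camera has in their place "mount" (4x4, takes a point from camera to tool coordinates, whose origin is the TCP and whose axes are the flange's). Camera axes: x right, y down, z forward; pixel columns grow to the right and rows downward; lengths in m; the calibration is good to about 2 mm. A picture is of the moment at which its call begins: read the wrist's pose just before it. There is no depth.
- robot.sign_off(): hands the job in; it is judged then, once.
The state is a dict: "clock": time; "qpos": joint angles; "qvel": joint speeds; "joint_torque": joint torques, N m; "tcp_pos": TCP position; "eef_rot": TCP orientation; "force": force on the tool from outside, world axes, zero at the start; "ft_torque": the same for the moment, N m; "opening": opening from 0.0 (shut) to 1.0 (fully open); "gripper_force": force on a finger pad.
Only numpy, scipy, OpenCV 4.12 (cv2) and the standard library are available. Lean on these libraries where they do the work, as an engineer would, in place of code of your own. Each camera call takes 0.05 s, during which the arm holds its last target. There are 200 camera calls.

## Working session

There is one attempt and no reset: what is moved stays moved. The work goes in short steps, Python scripts to look and compute and a tool call to move; the robot and the scene stay as the last step left them, time stands still between calls to the robot, and variables do not carry over. Pictures are saved under pics/ and viewed, at most 10 in all, crops included, and the job is handed in when it is done.

Besides the shell and the picture viewer there is one more tool, called as name(argument=value, ...), one argument or row to a line, values as JSON. drive_tool: Moves the arm, as the interface text tells. Its arguments: {"type":"object","properties":{"steps":{"type":"array","items":{"type":"array","items":{"type":"number"}}}},"required":["steps"]}

```bash
mkdir -p pics; python3 - <<'E'
from plant import robot
import cv2,pickle
d={}
for n in("scene","top"):
    c=robot.read_camera(n);d[n]=c
    cv2.imwrite(f"pics/{n}0.png",cv2.resize(c["img"][:,:,::-1],(800,600),interpolation=cv2.INTER_CUBIC))
    print(n,c["camera_matrix"].tolist(),c["pose"].round(4).tolist())
pickle.dump(d,open("c0.pkl","wb"))
o=robot.get_obs();print(o)
E
```

```text
scene [[378.9990688267956, 0.0, 277.0450441789899], [0.0, 378.9990688267956, 210.124342016503], [0.0, 0.0, 1.0]] [[-0.4683, -0.4452, 0.7632, -0.2306], [-0.8834, 0.2546, -0.3935, 0.538], [-0.0192, -0.8585, -0.5125, 0.5988], [0.0, 0.0, 0.0, 1.0]]
top [[461.3533353706968, 0.0, 283.14846160233344], [0.0, 461.3533353706968, 209.06040008443105], [0.0, 0.0, 1.0]] [[-0.0216, -0.9822, 0.1867, 0.2814], [-0.9997, 0.0225, 0.0029, 0.1286], [-0.0071, -0.1866, -0.9824, 1.37], [0.0, 0.0, 0.0, 1.0]]
{'clock': 0.1, 'qpos': array([-1.24818570e+00,  3.26862136e-01, -1.93453665e-01,  1.05198550e+00,
        5.36107711e-06,  1.43660197e+00]), 'qvel': array([-0.00077412, -0.00067808,  0.0034409 , -0.000709  , -0.00157408,
        0.00233189]), 'joint_torque': array([ 7.40588457e-04, -4.44239581e+01,  2.63037103e+01,  7.87887111e-03,
       -1.59492597e-04, -5.97978499e-06]), 'tcp_pos': array([ 0.24245768, -0.49314347,  0.24459573]), 'eef_rot': array([ 9.74029074e-01,  2.26421724e-01, -6.81167612e-05, -7.49400601e-04]), 'force': array([ 1.24728537,  0.36635666, -0.3190289 ]), 'ft_torque': array([ 0.01483253,  0.02432364, -0.01652849]), 'gripper_force': 0.0, 'opening': 0.9936380668866268}
```

View pics/scene0.png

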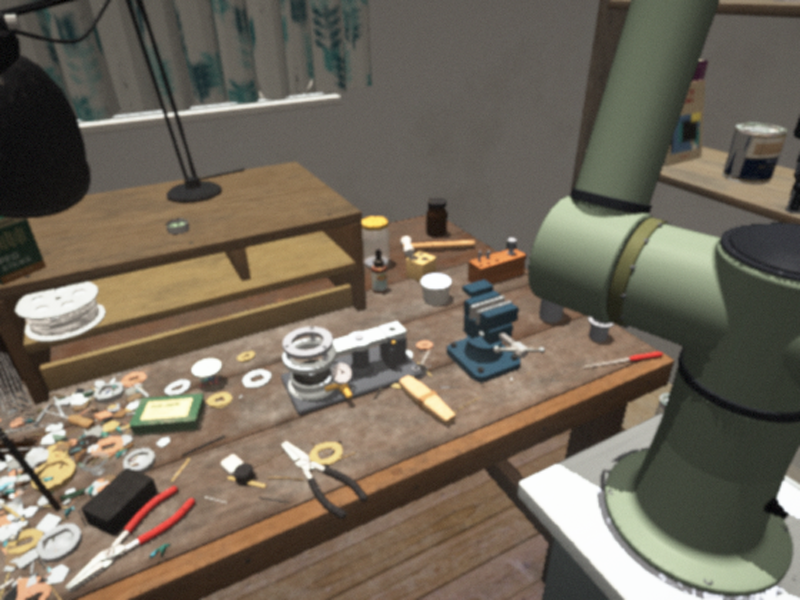

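View pics/top0.png

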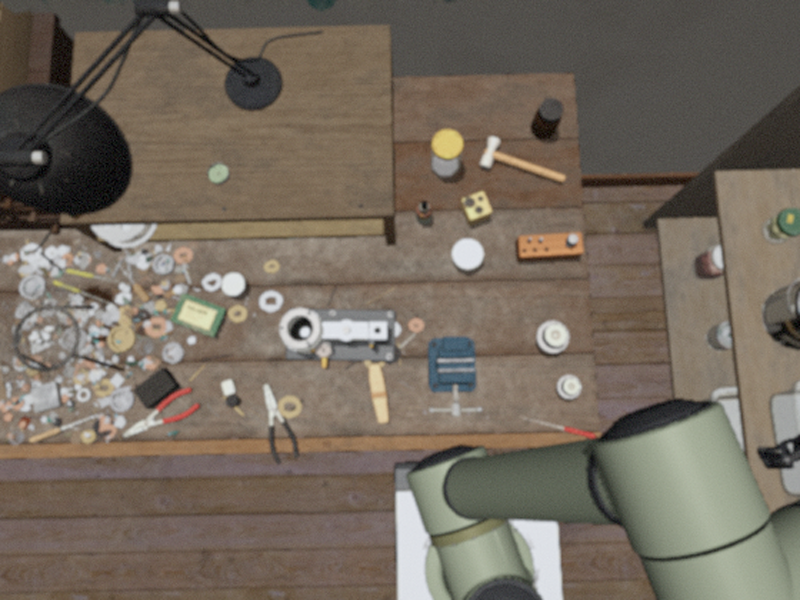

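Scene/top pictures: the stand is at top (340,332), its ring at (300,328) and lock hole at (377,331). The tool block is at (550,245), with the pin knob near (573,240). The vise is at (453,365).
Candidates: the flask could be (553,337), the larger, or the smaller look-alike at (569,386). The white tub (467,254) and lidded pots (233,285) are not it. The pin could be the knob at (573,240) or the punches at (530–545,240). By the description I choose (553,337) and (573,240), and check them in a close crop.

```bash
cat >h.py <<'E'
import numpy as np,pickle,cv2
def ray(c,u,v,z,pose=None):
    T=c["pose"] if pose is None else pose
    d=T[:3,:3]@np.linalg.inv(c["camera_matrix"])@[u,v,1.]; p=T[:3,3]
    return p+d*(z-p[2])/d[2]
def proj(c,P,pose=None):
    T=np.linalg.inv(c["pose"] if pose is None else pose); q=c["camera_matrix"]@(T[:3,:3]@P+T[:3,3]); return q[:2]/q[2]
E
python3 - <<'E'
import pickle,cv2,numpy as np
d=pickle.load(open("c0.pkl","rb"));im=d["top"]["img"][:,:,::-1]
a=cv2.resize(im[155:285,350:425],None,fx=4.6,fy=4.6,interpolation=cv2.INTER_CUBIC)
b=cv2.resize(im[205:265,190:290],None,fx=4.4,fy=4.4,interpolation=cv2.INTER_CUBIC)
s=d["scene"]["img"][:,:,::-1]
e=cv2.resize(s[220:290,190:300],None,fx=4,fy=4,interpolation=cv2.INTER_CUBIC)
m=np.zeros((600,800,3),np.uint8);m[:a.shape[0],:a.shape[1]]=a
m[:b.shape[0],350:350+b.shape[1]]=b;m[300:300+e.shape[0],350:350+e.shape[1]]=e
cv2.imwrite("pics/m1.png",m)
E
```

```text
(no output)
```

View pics/m1.png

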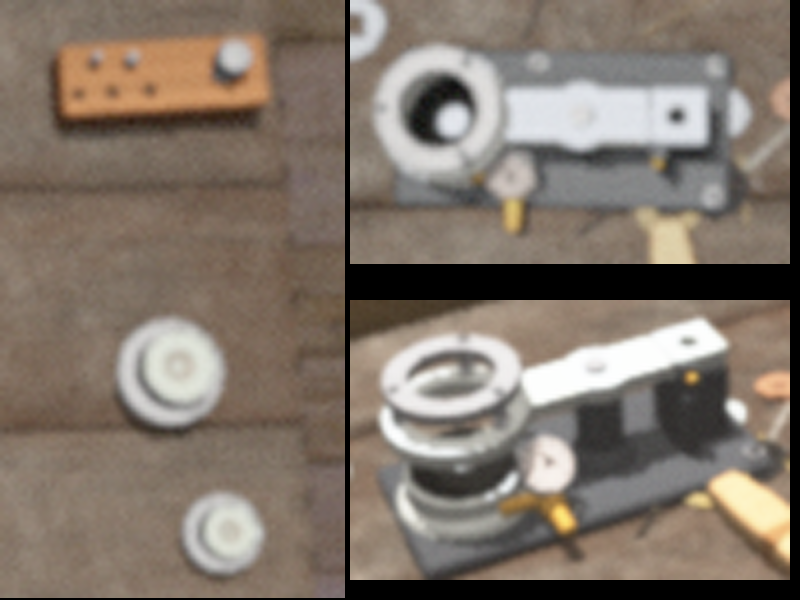

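```bash
python3 - <<'E'
import pickle;from h import *
d=pickle.load(open("c0.pkl","rb"));t=d["top"]
f=lambda u,v,x0,y0,s:((u+.5)/s-.5+x0,(v+.5)/s-.5+y0)
for n,p,z in [("pin",f(236,54,350,155,4.6),.086),("flasktop",f(182,366,350,155,4.6),.087),("collar",f(171,373,350,155,4.6),.057),
 ("ring",f(441-350,114,190,205,4.4),.103),("hole",f(677-350,115,190,205,4.4),.078),("gbore",f(453-350,118,190,205,4.4),.034),("blkL",f(60,78,350,155,4.6),.05),("blkR",f(268,70,350,155,4.6),.05)]:
    print(n,ray(t,*p,z).round(4))
s=d["scene"]
for n,p,z in [("ring",f(452-350,376-300,190,220,4),.103),("hole",f(690-350,341-300,190,220,4),.078)]: print("s",n,ray(s,*p,z).round(4))
w=__import__("plant").robot.read_camera("wrist");print(w["mount"].round(4),w["camera_matrix"])
E
```

```text
pin [ 0.6428 -0.2091  0.086 ]
flasktop [ 0.4469 -0.1625  0.087 ]
collar [ 0.4466 -0.1622  0.057 ]
ring [0.4662 0.3357 0.103 ]
hole [0.4658 0.1881 0.078 ]
gbore [0.4734 0.339  0.034 ]
blkL [ 0.6396 -0.1047  0.05  ]
blkR [ 0.6418 -0.2384  0.05  ]
s ring [0.4659 0.3393 0.103 ]
s hole [0.464  0.1878 0.078 ]
[[-8.000e-04 -9.582e-01 -2.862e-01  7.270e-02]
 [ 1.000e+00 -7.000e-04 -4.000e-04  1.000e-04]
 [ 2.000e-04 -2.862e-01  9.582e-01 -1.275e-01]
 [ 0.000e+00  0.000e+00  0.000e+00  1.000e+00]] [[307.77215458   0.         273.27106932]
 [  0.         307.77215458 205.80867677]
 [  0.           0.           1.        ]]
```

drive_tool(
  steps=[
    [40, 28, -4, 0, 0, 0.09, 60],
    [40, 28, -4, 0, 0, 0.09, 60],
    [40, 28, -4, 0, 0, 0.09, 60],
    [40, 28, -4, 0, 0, 0.09, 60],
    [40, 28, -4, 0, 0, 0.083, 60],
  ],
)

```text
clock: 0.65
tcp_pos: [0.4439, -0.3522, 0.225]
eef_rot: [0.9, 0.436, -0.0, -0.0]
force: [0.1, -0.4, -0.3]
opening: 0.705
gripper_force: 0.0
```

drive_tool(
  steps=[
    [40, 28, -4, 0, 0, 0, 50],
    [40, 28, -4, 0, 0, 0, 50],
    [40, 28, -4, 0, 0, 0, 50],
    [40, 28, -4, 0, 0, 0, 50],
    [40, 28, -4, 0, 0, 0, 50],
  ],
)

```text
clock: 1.15
tcp_pos: [0.6439, -0.2121, 0.2048]
eef_rot: [0.9, 0.435, -0.0, -0.0]
force: [0.7, -0.9, 0.5]
opening: 0.587
gripper_force: 0.0
```

```bash
cat >>h.py <<'E'
from scipy.spatial.transform import Rotation as Ro
def look(name,crop=None,s=1):
    from plant import robot
    o=robot.get_obs();w=robot.read_camera("wrist")
    T=np.eye(4);T[:3,:3]=Ro.from_quat(o["eef_rot"]).as_matrix();T[:3,3]=o["tcp_pos"]
    w["pose"]=T@w["mount"];pickle.dump(w,open(name+".pkl","wb"))
    im=w["img"][:,:,::-1]
    cv2.imwrite(f"pics/{name}.png",cv2.resize(im,(800,600),interpolation=cv2.INTER_CUBIC))
    x=T[:3,0];print(round(o["clock"],2),o["tcp_pos"].round(4),"tilt",T[:3,2].round(4),"yaw",np.arctan2(x[1],x[0]).round(3),"F",o["force"].round(1),"open",round(o["opening"]*85.4,1),round(o["gripper_force"],1),"q6",o["qpos"][5].round(2))
    return w
E
python3 -c "
from h import *
w=look('w1')
print(proj(w,np.array([.6428,-.2091,.086]))*800/560)"
```

```text
1.15 [ 0.6439 -0.2121  0.2048] tilt [-5.e-04  0.e+00 -1.e+00] yaw 0.9 F [ 0.7 -0.9  0.5] open 50.1 0.0 q6 1.81
[385.85188868 289.85167327]
```

View pics/w1.png

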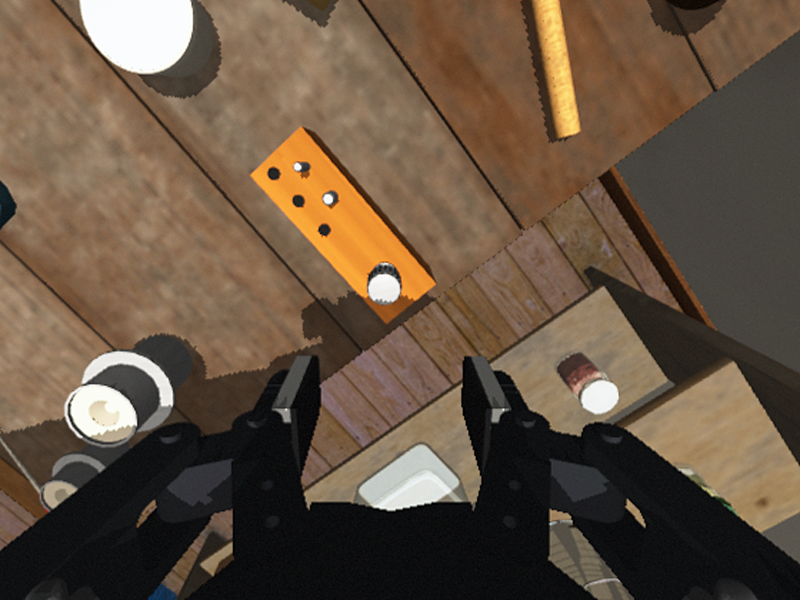

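The pin knob's top is at (384,290), within 1 mm of the prediction. The fingers straddle column 390, and the punches at (302,167) and (330,199) are well clear. I descend onto it.

drive_tool(
  steps=[
    [-1.5, 3.3, -40, 0, 0, 0, 42],
    [0, 0, -40, 0, 0, 0, 42],
    [0, 0, -30, 0, 0, 0, 42],
    [0, 0, -18, 0, 0, 0, 42],
    [0, 0, -7, 0, 0, 0, 42],
  ],
)

```text
clock: 1.7
tcp_pos: [0.639, -0.2096, 0.0672]
eef_rot: [0.9, 0.435, -0.002, -0.002]
force: [-0.4, -0.6, 0.3]
opening: 0.491
gripper_force: 0.0
```

drive_tool(
  steps=[
    [0, 0, 0, 0, 0, 0, 12],
    [0, 0, 0, 0, 0, 0, 10],
    [0, 0, 0, 0, 0, 0, 10],
    [0, 0, 0, 0, 0, 0, 10],
    [0, 0, 0, 0, 0, 0, 10],
  ],
)

```text
clock: 2.2
tcp_pos: [0.6416, -0.2106, 0.0712]
eef_rot: [0.9, 0.435, 0.001, 0.001]
force: [0.1, -0.2, -0.0]
opening: 0.209
gripper_force: 58.5
```

drive_tool(
  steps=[
    [0, 0, 10, 0, 0, 0, 10],
    [0, 0, 20, 0, 0, 0, 10],
    [0, 0, 40, 0, 0, 0, 10],
    [0, 0, 45, 0, 0, 0, 10],
    [0, 0, 45, 0, 0, 0, 10],
  ],
)

```text
clock: 2.7
tcp_pos: [0.6408, -0.2102, 0.2327]
eef_rot: [0.9, 0.435, 0.0, 0.0]
force: [0.7, -0.7, -0.2]
opening: 0.212
gripper_force: 59.0
```

drive_tool(
  steps=[
    [-17, 40, 5, 0, 0, 0, 10],
    [-18, 40, 0, 0, 0, 0, 10],
    [-18, 40, 0, 0, 0, 0, 10],
    [-18, 40, 0, 0, 0, 0, 10],
    [-18, 40, 0, 0, 0, 0, 10],
  ],
)

```text
clock: 3.2
tcp_pos: [0.5514, -0.0089, 0.2364]
eef_rot: [0.901, 0.435, 0.001, 0.0]
force: [0.5, 0.7, 0.7]
opening: 0.21
gripper_force: 59.1
```

drive_tool(
  steps=[
    [-18, 40, 0, 0, 0, 0, 10],
    [-18, 40, 0, 0, 0, 0, 10],
    [-18, 40, 0, 0, 0, 0, 10],
    [-18, 40, 0, 0, 0, 0, 10],
    [-15, 37, 0, 0, 0, 0, 10],
  ],
)

```text
clock: 3.7
tcp_pos: [0.4641, 0.1883, 0.2365]
eef_rot: [0.9, 0.435, 0.001, 0.0]
force: [1.2, 0.2, -1.1]
opening: 0.213
gripper_force: 59.1
```

drive_tool(
  steps=[
    [0, 0, -20, 0, 0, 0, 10],
    [0, 0, -20, 0, 0, 0, 10],
    [0, 0, -10, 0, 0, 0, 10],
    [0, 0, 0, 0, 0, 0, 10],
    [0, 0, 0, 0, 0, 0, 10],
  ],
)

```text
clock: 4.2
tcp_pos: [0.4656, 0.1865, 0.186]
eef_rot: [0.901, 0.435, 0.0, 0.0]
force: [-0.5, 0.5, -0.1]
opening: 0.212
gripper_force: 59.1
```

```bash
python3 -c "
from h import *
w=look('w2')
print(proj(w,np.array([.465,.188,.078]))*800/560)"
```

```text
4.2 [0.4656 0.1865 0.186 ] tilt [ 6.e-04  2.e-04 -1.e+00] yaw 0.899 F [-0.5  0.5 -0.1] open 18.1 59.1 q6 2.48
[387.9576457  296.73706956]
```

View pics/w2.png

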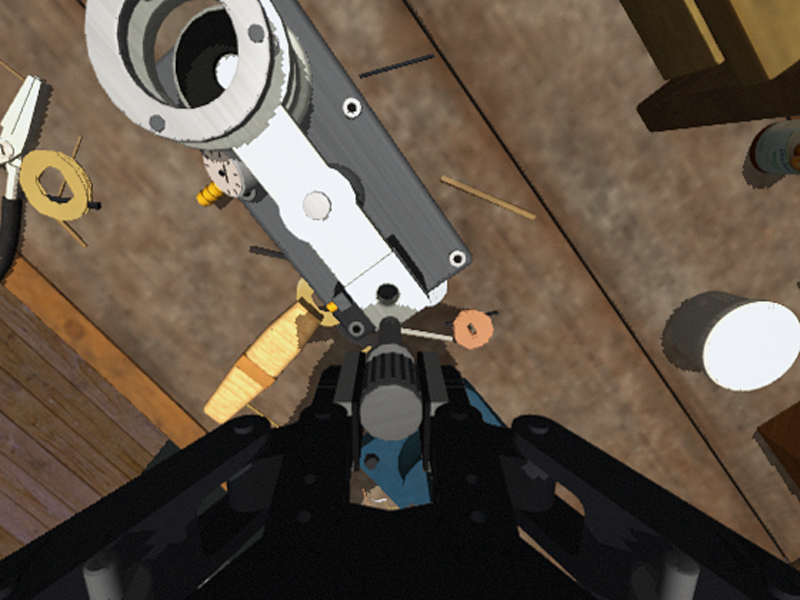

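The hole is at about (387,292) and the pin tip at about (390,320). I enlarge this to measure the hole and pin relative to each other.

```bash
python3 -c "
from h import *
w=pickle.load(open('w2.pkl','rb'));im=w['img'][:,:,::-1]
cv2.imwrite('pics/w2c.png',cv2.resize(im[190:310,225:325],None,fx=5,fy=5,interpolation=cv2.INTER_CUBIC))
"
```

```text
(no output)
```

View pics/w2c.png

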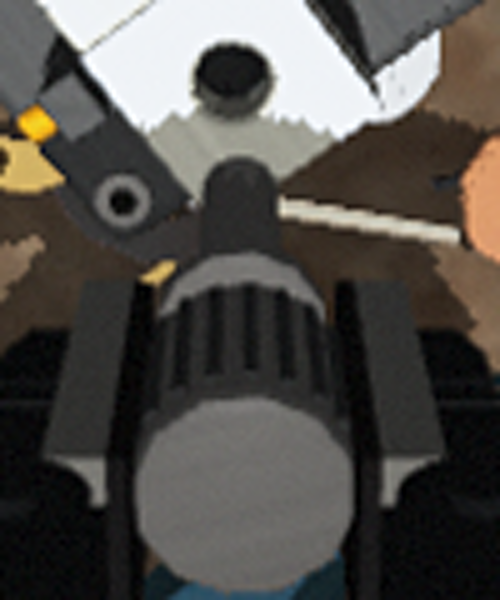

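```bash
python3 -c "
from h import *
w=pickle.load(open('w2.pkl','rb'))
k=ray(w,273.5,288.8,.201);h=ray(w,271,205.6,.078);print('knob',k,'hole',h)
for z in (.012,0,-.03,-.042):
  p=proj(w,np.array([k[0],k[1],.165+z]));print(z,((p-[225,190]+.5)*5).round(1))
"
```

```text
knob [0.46755779 0.18891562 0.201     ] hole [0.46574598 0.18966379 0.078     ]
0.012 [244.8 363.2]
0 [244.7 310.7]
-0.03 [244.5 207.2]
-0.042 [244.5 174. ]
```

drive_tool(
  steps=[
    [-1.4, 0.9, -12, 0, 0, 0, 10],
    [0, 0, -12, 0, 0, 0, 10],
    [0, 0, -8, 0, 0, 0, 10],
    [0, 0, -4, 0, 0, 0, 10],
    [0, 0, 0, 0, 0, 0, 10],
  ],
)

```text
clock: 4.75
tcp_pos: [0.4634, 0.1874, 0.1488]
eef_rot: [0.901, 0.435, -0.001, -0.0]
force: [0.3, -1.2, -0.2]
opening: 0.216
gripper_force: 59.1
```

drive_tool(
  steps=[
    [0, 0, -2, 0, 0, 0, 10],
    [0, 0, -3, 0, 0, 0, 10],
    [0, 0, -3, 0, 0, 0, 10],
    [0, 0, -3, 0, 0, 0, 10],
    [0, 0, -1, 0, 0, 0, 10],
  ],
)

```text
clock: 5.25
tcp_pos: [0.4635, 0.1875, 0.1369]
eef_rot: [0.9, 0.435, -0.0, -0.0]
force: [-0.4, 1.1, -0.6]
opening: 0.214
gripper_force: 59.1
```

drive_tool(
  steps=[
    [0, 0, -2, 0, 0, 0, 10],
    [0, 0, -3, 0, 0, 0, 10],
    [0, 0, -3, 0, 0, 0, 10],
    [0, 0, -3, 0, 0, 0, 10],
    [0, 0, -2, 0, 0, 0, 10],
  ],
)

```text
clock: 5.75
tcp_pos: [0.4636, 0.1875, 0.1239]
eef_rot: [0.9, 0.435, -0.0, -0.0]
force: [0.8, 0.2, -0.7]
opening: 0.21
gripper_force: 59.1
```

```bash
python3 -c "
from h import *
w=look('w3')
im=w['img'][:,:,::-1]
cv2.imwrite('pics/w3c.png',cv2.resize(im[170:310,215:335],None,fx=4.2,fy=4.2,interpolation=cv2.INTER_CUBIC))
"
```

```text
5.75 [0.4636 0.1875 0.1239] tilt [-4.e-04 -1.e-04 -1.e+00] yaw 0.9 F [ 0.8  0.2 -0.7] open 18.0 59.1 q6 2.48
```

View pics/w3c.png

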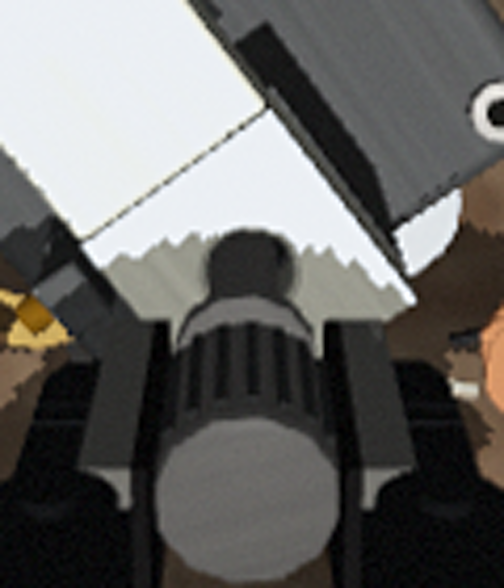

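The pin is inside the hole at (248,270 in the crop), with no contact force. I continue down.

drive_tool(
  steps=[
    [0, 0, -3, 0, 0, 0, 10],
    [0, 0, -3, 0, 0, 0, 10],
    [0, 0, -3, 0, 0, 0, 10],
    [0, 0, -3, 0, 0, 0, 10],
    [0, 0, -2, 0, 0, 0, 10],
  ],
)

```text
clock: 6.3
tcp_pos: [0.4636, 0.1875, 0.1099]
eef_rot: [0.9, 0.435, -0.0, -0.0]
force: [0.8, 0.2, 0.1]
opening: 0.207
gripper_force: 59.1
```

drive_tool(
  steps=[
    [0, 0, -3, 0, 0, 0, 10],
    [0, 0, -3, 0, 0, 0, 10],
    [0, 0, -2, 0, 0, 0, 10],
    [0, 0, -1.5, 0, 0, 0, 10],
    [0, 0, 0, 0, 0, 0, 10],
  ],
)

```text
clock: 6.8
tcp_pos: [0.4636, 0.1875, 0.1006]
eef_rot: [0.901, 0.435, -0.0, -0.0]
force: [-0.3, 1.0, -0.2]
opening: 0.214
gripper_force: 59.1
```

drive_tool(
  steps=[
    [0, 0, -0.5, 0, 0, 0, 10],
    [0, 0, -0.5, 0, 0, 0, 10],
    [0, 0, -0.5, 0, 0, 0, 10],
    [0, 0, -0.3, 0, 0, 0, 10],
    [0, 0, 0, 0, 0, 0, 10],
  ],
)

```text
clock: 7.3
tcp_pos: [0.4637, 0.1876, 0.099]
eef_rot: [0.9, 0.435, -0.0, -0.0]
force: [0.8, 0.5, -1.0]
opening: 0.213
gripper_force: 59.1
```

drive_tool(
  steps=[
    [0, 0, 0, 0, 0, 0, 40],
    [0, 0, 0, 0, 0, 0, 45],
    [0, 0, 0, 0, 0, 0, 45],
    [0, 0, 0, 0, 0, 0, 45],
    [0, 0, 10, 0, 0, 0, 45],
  ],
)

```text
clock: 7.8
tcp_pos: [0.4627, 0.1873, 0.1083]
eef_rot: [0.9, 0.435, -0.001, -0.0]
force: [-0.1, 0.1, -0.0]
opening: 0.527
gripper_force: 0.0
```

drive_tool(
  steps=[
    [0, 0, 25, 0, 0, 0, 45],
    [0, 0, 30, 0, 0, 0, 70],
    [0, 0, 20, 0, 0, 0, 70],
    [0, 0, 10, 0, 0, 0, 70],
    [0, 0, 0, 0, 0, 0, 70],
  ],
)

```text
clock: 8.3
tcp_pos: [0.4647, 0.1878, 0.1956]
eef_rot: [0.9, 0.435, 0.002, 0.0]
force: [-0.3, 0.3, 0.2]
opening: 0.819
gripper_force: 0.0
```

```bash
python3 -c "
from h import *
w=look('w4')
im=w['img'][:,:,::-1]
cv2.imwrite('pics/w4.png',cv2.resize(im[0:260,40:380],None,fx=2.3,fy=2.3,interpolation=cv2.INTER_CUBIC))
for p in ([.4658,.1885,.114],[.4658,.1885,.078]):print((proj(w,np.array(p))-[40,0]+.5)*2.3)
"
```

```text
8.3 [0.4647 0.1878 0.1956] tilt [ 3.1e-03  7.0e-04 -1.0e+00] yaw 0.9 F [-0.3  0.3  0.2] open 69.9 0.0 q6 2.48
[538.73106849 502.84145998]
[538.40938632 470.70270298]
```

View pics/w4.png

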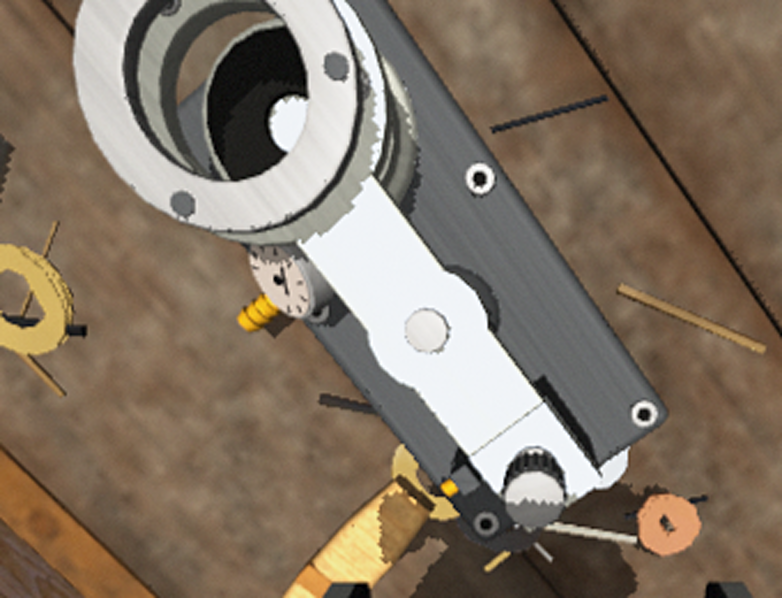

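The pin is seated, knob top at crop (535,497), and released. Next I measure the ring from above.

drive_tool(
  steps=[
    [0, 30, 5, 0, 0, 0, 70],
    [0, 40, 10, 0, 0, 0, 70],
    [0, 40, 5, 0, 0, 0, 70],
    [0, 30, 0, 0, 0, 0, 70],
    [0, 9, 0, 0, 0, 0, 70],
  ],
)

```text
clock: 8.85
tcp_pos: [0.4629, 0.3389, 0.2124]
eef_rot: [0.9, 0.436, -0.001, -0.0]
force: [-0.4, 0.1, 0.4]
opening: 0.823
gripper_force: 0.0
```

drive_tool(
  steps=[
    [0, 0, 0, 0, 0, 0, 70],
    [0, 0, 0, 0, 0, 0, 70],
    [0, 0, 0, 0, 0, 0, 70],
    [0, 0, 0, 0, 0, 0, 70],
    [0, 0, 0, 0, 0, 0, 70],
  ],
)

```text
clock: 9.35
tcp_pos: [0.4639, 0.3358, 0.2141]
eef_rot: [0.901, 0.434, 0.0, 0.0]
force: [0.4, 0.7, -0.2]
opening: 0.822
gripper_force: 0.0
```

```bash
python3 -c "
from h import *
w=look('w5')
im=w['img'][:,:,::-1]
c=proj(w,np.array([.466,.3375,.103]));print(c)
x0,y0=(c-80).astype(int);x0=max(x0,0);y0=max(y0,0);print(x0,y0)
m=cv2.resize(im[y0:y0+160,x0:x0+160],None,fx=3.7,fy=3.7,interpolation=cv2.INTER_CUBIC)
cv2.imwrite('pics/w5.png',m)
w1=pickle.load(open('w1.pkl','rb'));print('flask w1',ray(w1,102*.7,413*.7,.087), 'collar',ray(w1,121*.7,391*.7,.057))
"
```

```text
9.35 [0.4639 0.3358 0.2141] tilt [ 1.e-04 -0.e+00 -1.e+00] yaw 0.898 F [ 0.4  0.7 -0.2] open 70.2 0.0 q6 2.74
[273.96657308 204.36935257]
193 124
flask w1 [ 0.45144181 -0.16041147  0.087     ] collar [ 0.44622302 -0.15767942  0.057     ]
```

View pics/w5.png

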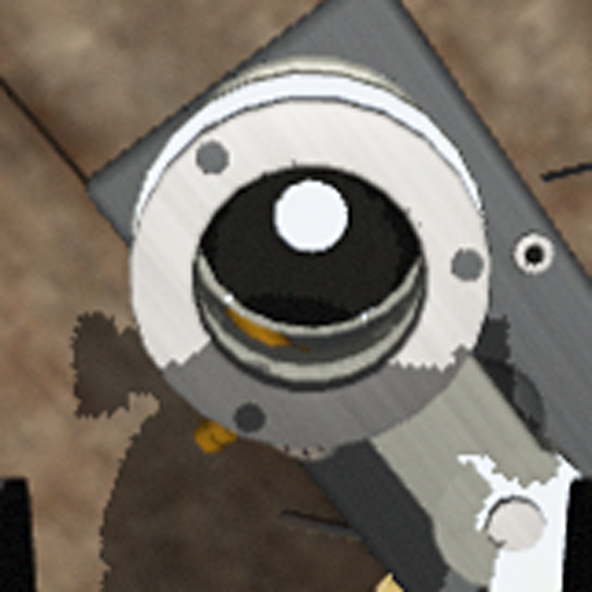

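```bash
python3 -c "
from h import *
w=pickle.load(open('w5.pkl','rb'))
print(ray(w,276.55,198.4,.103),ray(w,276.55,198.1,.103),'gasket',ray(w,276.55,181.9,.034))
# model check of circle extents
c=ray(w,276.55,198.4,.103);a=np.linspace(0,6.28,200)
P=np.array([proj(w,c+np.array([.04*np.cos(t),.04*np.sin(t),0])) for t in a]);Q=(P-[193,124]+.5)*3.7
print(Q.min(0),Q.max(0))
w1=pickle.load(open('w1.pkl','rb'))
"
```

```text
[0.47073615 0.34011607 0.103     ] [0.4708912  0.34031176 0.103     ] gasket [0.47043134 0.33860554 0.034     ]
[126.60260559  90.73818134] [495.41547122 447.05291982]
```

```bash
python3 -c "
from h import *
from scipy.optimize import least_squares
w=pickle.load(open('w5.pkl','rb'));a=np.linspace(0,6.283,361)
def ext(c,r):
  P=np.array([proj(w,c+r*np.array([np.cos(t),np.sin(t),0])) for t in a]);Q=(P-[193,124]+.5)*3.7
  return np.r_[Q.min(0),Q.max(0)]
for obs in ([131,97,490,457],None),([131,97,490,457],[194,165,427,386]),(None,[194,165,427,386]):
  f=lambda c:np.concatenate([ext(c,r)-o for r,o in zip((.04,.0255),obs) if o])
  s=least_squares(f,[.4707,.34,.103],x_scale=.01,diff_step=1e-4);print(s.x,s.fun.round(1))
k=lambda c:ext(c,.04)
"
```

```text
[0.46932455 0.33849179 0.10160342] [-3.5  3.4  3.5 -3.8]
[0.46960977 0.33883443 0.10068209] [-2.9  0.8  2.9 -7.2  0.3  1.5 -0.3  4.6]
[0.46978552 0.33902821 0.09907494] [ 1. -1. -1.  1.]
```

Ring centre is at about (0.4698,0.3390). Now to the flask, hovering with the same yaw so the camera bias cancels.

drive_tool(
  steps=[
    [-1, -30, 4, 0, 0, 0, 70],
    [-1, -40, 4, 0, 0, 0, 70],
    [-1, -45, 0, 0, 0, 0, 70],
    [-2, -45, 0, 0, 0, 0, 70],
    [-2, -45, 0, 0, 0, 0, 70],
  ],
)

```text
clock: 9.9
tcp_pos: [0.4565, 0.1298, 0.2223]
eef_rot: [0.9, 0.435, 0.0, 0.0]
force: [1.6, 0.2, 0.3]
opening: 0.823
gripper_force: 0.0
```

drive_tool(
  steps=[
    [-2, -45, 0, 0, 0, 0, 70],
    [-2, -45, 0, 0, 0, 0, 70],
    [-2, -45, 0, 0, 0, 0, 70],
    [-2, -45, 0, 0, 0, 0, 70],
    [-2, -45, -4, 0, 0, 0, 70],
  ],
)

```text
clock: 10.4
tcp_pos: [0.4467, -0.0956, 0.2188]
eef_rot: [0.901, 0.435, 0.001, 0.001]
force: [1.1, 1.1, -0.4]
opening: 0.818
gripper_force: 0.0
```

drive_tool(
  steps=[
    [0, -40, -5, 0, 0, 0, 70],
    [0, -28, -7, 0, 0, 0, 70],
    [0, 0, -4, 0, 0, 0, 70],
    [0, 0, 0, 0, 0, 0, 70],
    [0, 0, 0, 0, 0, 0, 70],
  ],
)

```text
clock: 10.9
tcp_pos: [0.4464, -0.1606, 0.202]
eef_rot: [0.9, 0.435, -0.0, -0.0]
force: [0.4, 0.4, -0.0]
opening: 0.826
gripper_force: 0.0
```

```bash
python3 -c "
from h import *
w=look('w6')
im=w['img'][:,:,::-1]
c=proj(w,np.array([.4468,-.1623,.087]));print(c)
x0,y0=(c-80).astype(int);print(x0,y0)
cv2.imwrite('pics/w6.png',cv2.resize(im[y0:y0+160,x0:x0+160],None,fx=3.7,fy=3.7,interpolation=cv2.INTER_CUBIC))
"
```

```text
10.9 [ 0.4464 -0.1606  0.202 ] tilt [-4.e-04  6.e-04 -1.e+00] yaw 0.9 F [ 0.4  0.4 -0. ] open 70.6 0.0 q6 1.74
[275.04424302 207.42361021]
195 127
```

View pics/w6.png

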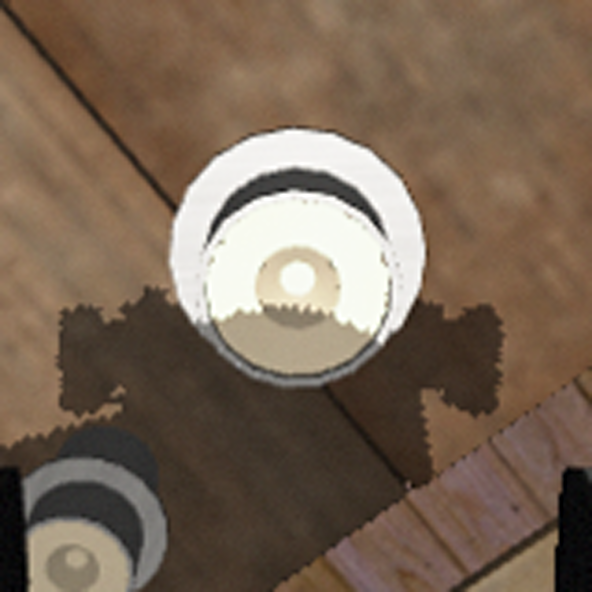

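Flask: collar spans x 170–425 and y 128–386; its top rim spans x 202–397 and y 189–382 in the crop. The smaller look-alike is at lower left (75,545).

```bash
python3 -c "
from h import *
from scipy.optimize import least_squares
w=pickle.load(open('w6.pkl','rb'));a=np.linspace(0,6.283,361)
def ext(c,r):
  P=np.array([proj(w,c+r*np.array([np.cos(t),np.sin(t),0])) for t in a]);Q=(P-[195,127]+.5)*3.7
  return np.r_[Q.min(0),Q.max(0)]
for r,o,z in ((.023,[202,189,397,382],.087),(.032,[170,128,425,386],.057)):
  for fix in (0,1):
    f=lambda c:ext(np.r_[c[:2],z if fix else c[2]],r)-o
    s=least_squares(f,[.447,-.162,z],x_scale=.01,diff_step=1e-4);print(s.x,s.fun.round(1))
"
```

```text
[ 0.44668119 -0.16309017  0.07545342] [-1.5  1.5  1.5 -1.6]
[ 0.44864093 -0.16050048  0.087     ] [-6.1 -2.7  6.1  3.3]
[ 0.44768156 -0.16118653  0.05925812] [-2.9  2.9  2.9 -3.1]
[ 0.44734126 -0.16163238  0.057     ] [-1.8  3.8  1.8 -4.2]
```

drive_tool(
  steps=[
    [0.8, -1.1, -35, 0, 0, 0, 70],
    [0, 0, -40, 0, 0, 0, 70],
    [0, 0, -30, 0, 0, 0, 70],
    [0, 0, -15, 0, 0, 0, 70],
    [0, 0, -5, 0, 0, 0, 70],
  ],
)

```text
clock: 11.45
tcp_pos: [0.4466, -0.1608, 0.0756]
eef_rot: [0.9, 0.436, -0.001, -0.001]
force: [-0.8, 0.5, 0.3]
opening: 0.817
gripper_force: 0.0
```

drive_tool(
  steps=[
    [0, 0, -1, 0, 0, 0, 65],
    [0, 0, 0, 0, 0, 0, 50],
    [0, 0, 0, 0, 0, 0, 35],
    [0, 0, 0, 0, 0, 0, 35],
    [0, 0, 0, 0, 0, 0, 35],
  ],
)

```text
clock: 11.95
tcp_pos: [0.4483, -0.1626, 0.0774]
eef_rot: [0.9, 0.435, 0.001, 0.001]
force: [-2.3, 2.0, 6.6]
opening: 0.516
gripper_force: 60.6
```

drive_tool(
  steps=[
    [0, 0, 4, 0, 0, 0, 35],
    [0, 0, 10, 0, 0, 0, 35],
    [0, 0, 25, 0, 0, 0, 35],
    [0, 0, 35, 0, 0, 0, 35],
    [0, 0, 40, 0, 0, 0, 35],
  ],
)

```text
clock: 12.45
tcp_pos: [0.4466, -0.1621, 0.1911]
eef_rot: [0.901, 0.435, -0.001, -0.001]
force: [1.2, 0.2, -2.7]
opening: 0.52
gripper_force: 61.8
```

drive_tool(
  steps=[
    [0, 0, 35, 0, 0, 0, 35],
    [0, 0, 15, 0, 0, 0, 35],
    [0, 0, 4, 0, 0, 0, 35],
    [0, 0, 0, 0, 0, 0, 35],
    [0, 0, 0, 0, 0, 0, 35],
  ],
)

```text
clock: 12.95
tcp_pos: [0.4467, -0.1621, 0.2429]
eef_rot: [0.901, 0.435, -0.001, -0.001]
force: [0.6, -0.5, -3.3]
opening: 0.519
gripper_force: 61.8
```

```bash
python3 -c "
from h import *
w=look('w7')
"
```

```text
12.95 [ 0.4467 -0.1621  0.2429] tilt [-0.0018  0.001  -1.    ] yaw 0.9 F [ 0.6 -0.5 -3.3] open 44.3 61.8 q6 1.74
```

drive_tool(
  steps=[
    [1, 25, 0, 0, 0, 0, 35],
    [2, 40, 0, 0, 0, 0, 35],
    [2, 45, 0, 0, 0, 0, 35],
    [2, 45, 0, 0, 0, 0, 35],
    [2, 45, 0, 0, 0, 0, 35],
  ],
)

```text
clock: 13.5
tcp_pos: [0.4556, 0.0391, 0.2428]
eef_rot: [0.901, 0.435, -0.001, -0.001]
force: [0.3, -0.1, -1.8]
opening: 0.515
gripper_force: 61.9
```

drive_tool(
  steps=[
    [2, 45, 0, 0, 0, 0, 35],
    [2, 45, 0, 0, 0, 0, 35],
    [2, 45, 0, 0, 0, 0, 35],
    [2, 45, 0, 0, 0, 0, 35],
    [2, 45, 0, 0, 0, 0, 35],
  ],
)

```text
clock: 14.0
tcp_pos: [0.4656, 0.2641, 0.2425]
eef_rot: [0.9, 0.435, -0.001, 0.0]
force: [0.8, -0.7, -2.6]
opening: 0.516
gripper_force: 61.9
```

drive_tool(
  steps=[
    [2, 40, 0, 0, 0, 0, 35],
    [1, 25, 0, 0, 0, 0, 35],
    [0.5, 10.5, -15, 0, 0, 0, 35],
    [0, 0, -15, 0, 0, 0, 35],
    [0, 0, 0, 0, 0, 0, 35],
  ],
)

```text
clock: 14.5
tcp_pos: [0.4677, 0.3365, 0.2098]
eef_rot: [0.9, 0.435, -0.004, 0.0]
force: [-1.0, -0.9, -2.8]
opening: 0.522
gripper_force: 61.9
```

```bash
python3 -c "
from h import *
w=look('w8')
"
```

```text
14.5 [0.4677 0.3365 0.2098] tilt [-0.0064 -0.004  -1.    ] yaw 0.9 F [-1.  -0.9 -2.8] open 44.5 61.9 q6 2.74
```

drive_tool(
  steps=[
    [0, 0, -10, 0, 0, 0, 35],
    [0, 0, -10, 0, 0, 0, 35],
    [0, 0, -5, 0, 0, 0, 35],
    [0, 0, 0, 0, 0, 0, 35],
    [0, 0, 0, 0, 0, 0, 35],
  ],
)

```text
clock: 15.05
tcp_pos: [0.4701, 0.3378, 0.1891]
eef_rot: [0.901, 0.435, 0.0, 0.0]
force: [0.7, -0.1, -2.1]
opening: 0.517
gripper_force: 61.9
```

```bash
python3 - <<'E'
from h import *
look('w9')
E
```

```text
15.05 [0.4701 0.3378 0.1891] tilt [ 1.e-04  0.e+00 -1.e+00] yaw 0.9 F [ 0.7 -0.1 -2.1] open 44.2 61.9 q6 2.74
```

drive_tool(
  steps=[
    [0, 0, -4, 0, 0, 0, 35],
    [0, 0, -4, 0, 0, 0, 35],
    [0, 0, -3, 0, 0, 0, 35],
    [0, 0, -2, 0, 0, 0, 35],
    [0, 0, 0, 0, 0, 0, 35],
  ],
)

```text
clock: 15.6
tcp_pos: [0.4697, 0.3379, 0.1755]
eef_rot: [0.9, 0.435, -0.0, 0.0]
force: [-1.3, -0.9, -2.2]
opening: 0.513
gripper_force: 61.9
```

drive_tool(
  steps=[
    [0, 0, -2, 0, 0, 0, 35],
    [0, 0, -2, 0, 0, 0, 35],
    [0, 0, -2, 0, 0, 0, 35],
    [0, 0, -1, 0, 0, 0, 35],
    [0, 0, 0, 0, 0, 0, 35],
  ],
)

```text
clock: 16.1
tcp_pos: [0.4699, 0.3379, 0.1688]
eef_rot: [0.9, 0.435, -0.0, 0.0]
force: [0.5, 0.6, -3.6]
opening: 0.52
gripper_force: 61.9
```

The foot is inside the ring with no contact. I continue down.

drive_tool(
  steps=[
    [0, 0, -4, 0, 0, 0, 35],
    [0, 0, -4, 0, 0, 0, 35],
    [0, 0, -4, 0, 0, 0, 35],
    [0, 0, -3, 0, 0, 0, 35],
    [0, 0, 0, 0, 0, 0, 35],
  ],
)

```text
clock: 16.6
tcp_pos: [0.4696, 0.3378, 0.1533]
eef_rot: [0.9, 0.435, -0.001, 0.0]
force: [-1.2, 0.5, -3.0]
opening: 0.519
gripper_force: 61.9
```

drive_tool(
  steps=[
    [0, 0, -4, 0, 0, 0, 35],
    [0, 0, -4, 0, 0, 0, 35],
    [0, 0, -4, 0, 0, 0, 35],
    [0, 0, -3, 0, 0, 0, 35],
    [0, 0, 0, 0, 0, 0, 35],
  ],
)

```text
clock: 17.1
tcp_pos: [0.4696, 0.3378, 0.1384]
eef_rot: [0.9, 0.435, -0.001, 0.0]
force: [-1.2, 0.7, -3.2]
opening: 0.52
gripper_force: 61.9
```

drive_tool(
  steps=[
    [0, 0, -3, 0, 0, 0, 35],
    [0, 0, -3, 0, 0, 0, 35],
    [0, 0, -2, 0, 0, 0, 35],
    [0, 0, -1, 0, 0, 0, 35],
    [0, 0, 0, 0, 0, 0, 35],
  ],
)

```text
clock: 17.6
tcp_pos: [0.4699, 0.3379, 0.1298]
eef_rot: [0.9, 0.435, -0.0, -0.0]
force: [0.5, -0.3, -2.4]
opening: 0.52
gripper_force: 61.9
```

drive_tool(
  steps=[
    [0, 0, -1, 0, 0, 0, 35],
    [0, 0, -1, 0, 0, 0, 35],
    [0, 0, -1, 0, 0, 0, 35],
    [0, 0, 0, 0, 0, 0, 35],
    [0, 0, 0, 0, 0, 0, 35],
  ],
)

```text
clock: 18.1
tcp_pos: [0.4704, 0.3381, 0.1274]
eef_rot: [0.9, 0.435, 0.0, 0.0]
force: [-0.1, -0.3, 1.4]
opening: 0.517
gripper_force: 62.2
```

drive_tool(
  steps=[
    [0, 0, -1, 0, 0, 0, 35],
    [0, 0, -1, 0, 0, 0, 35],
    [0, 0, -1, 0, 0, 0, 35],
    [0, 0, 0, 0, 0, 0, 35],
    [0, 0, 0, 0, 0, 0, 35],
  ],
)

```text
clock: 18.6
tcp_pos: [0.4703, 0.3381, 0.1241]
eef_rot: [0.9, 0.435, 0.0, 0.0]
force: [0.0, -0.8, 3.4]
opening: 0.516
gripper_force: 62.3
```

drive_tool(
  steps=[
    [0, 0, -1, 0, 0, 0, 35],
    [0, 0, -1, 0, 0, 0, 35],
    [0, 0, -1, 0, 0, 0, 35],
    [0, 0, 0, 0, 0, 0, 35],
    [0, 0, 0, 0, 0, 0, 35],
  ],
)

```text
clock: 19.1
tcp_pos: [0.4702, 0.3381, 0.1211]
eef_rot: [0.9, 0.435, 0.0, -0.0]
force: [-0.8, -0.4, 3.3]
opening: 0.514
gripper_force: 62.4
```

drive_tool(
  steps=[
    [0, 0, -1, 0, 0, 0, 35],
    [0, 0, -1, 0, 0, 0, 35],
    [0, 0, -1, 0, 0, 0, 35],
    [0, 0, 0, 0, 0, 0, 35],
    [0, 0, 0, 0, 0, 0, 35],
  ],
)

```text
clock: 19.6
tcp_pos: [0.4701, 0.3381, 0.1181]
eef_rot: [0.9, 0.435, 0.0, -0.0]
force: [-0.1, 0.1, 4.9]
opening: 0.512
gripper_force: 62.5
```

drive_tool(
  steps=[
    [0, 0, -1, 0, 0, 0, 35],
    [0, 0, -1, 0, 0, 0, 35],
    [0, 0, 0, 0, 0, 0, 35],
    [0, 0, 0, 0, 0, 0, 35],
    [0, 0, 0, 0, 0, 0, 35],
  ],
)

```text
clock: 20.1
tcp_pos: [0.4702, 0.3381, 0.1166]
eef_rot: [0.9, 0.435, 0.0, -0.0]
force: [-1.1, -0.8, 8.5]
opening: 0.519
gripper_force: 62.9
```

drive_tool(
  steps=[
    [0, 0, -1, 0, 0, 0, 35],
    [0, 0, -0.5, 0, 0, 0, 35],
    [0, 0, 0, 0, 0, 0, 35],
    [0, 0, 0, 0, 0, 0, 35],
    [0, 0, 0, 0, 0, 0, 35],
  ],
)

```text
clock: 20.6
tcp_pos: [0.4702, 0.3381, 0.1156]
eef_rot: [0.901, 0.435, 0.0, -0.0]
force: [-1.3, -1.1, 12.0]
opening: 0.519
gripper_force: 63.2
```

drive_tool(
  steps=[
    [0, 0, -0.7, 0, 0, 0, 35],
    [0, 0, -0.3, 0, 0, 0, 35],
    [0, 0, 0, 0, 0, 0, 35],
    [0, 0, 0, 0, 0, 0, 35],
    [0, 0, 0, 0, 0, 0, 35],
  ],
)

```text
clock: 21.1
tcp_pos: [0.4702, 0.3382, 0.1149]
eef_rot: [0.9, 0.435, 0.001, -0.0]
force: [-2.6, -1.4, 14.2]
opening: 0.52
gripper_force: 63.4
```

drive_tool(
  steps=[
    [0, 0, 0, 0, 0, 0, 35],
    [0, 0, 0, 0, 0, 0, 35],
    [0, 0, 0, 0, 0, 0, 35],
    [0, 0, 0, 0, 0, 0, 35],
    [0, 0, 0, 0, 0, 0, 35],
  ],
)

```text
clock: 21.6
tcp_pos: [0.4702, 0.3382, 0.1149]
eef_rot: [0.9, 0.435, 0.001, -0.0]
force: [-2.3, -0.3, 14.3]
opening: 0.52
gripper_force: 63.4
```

The press is steady at 14 N, with about 8 N of it on the gasket. I hand the job in.

```bash
python3 -c "
from plant import robot
print(robot.sign_off())"
```

```text
the job is handed in; nothing more can be done
None
```

I handed the job in at about 22 s. The lock pin is home in the lug and released, and the arm is still holding the flask in the sprung ring, pressed on the gasket at a steady 14 N. I checked the pin by camera right after release but didn't look again after placing the flask; the flask's seating is judged from force and height alone.

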